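# Rebuild the cross of tube cradles on a leaning rotator

### The job

Rebuild the cradle cross on the tube rotator's leaning spindle: thread the long cradle bar on first, then the spacer collar, then the short cradle bar crosswise to the long one, cheeks outward, each pushed fully home. The bars fit the square spindle only when turned in line with it, so feel or look for the fit. Leave the bottle, the tape roll and the stapler where they are.

Things in the scene. Friction and masses are not known exactly. Their poses are not given: they have to be found in the camera images.
- long_bar: long grey plastic cradle bar, 180 mm long (along its y), lying flat. Square hub 46 x 46 x 22 mm high mid-way, flat sides across x and y, with a square through-bore 23 x 23 mm parallel to them; arms 28 mm wide, 10 mm thick, flush with the underside; upright cheeks near the arm ends, 67 and 87 mm from the middle, as high as the hub. Origin: centre of the hub's underside; z out of the cheeked face
- short_bar: short cradle bar, same grey plastic, hub and bore as the long bar, but 130 mm long (along its y axis); cheeks at 42 and 62 mm either side of the middle. Origin: centre of the hub's underside; z up out of the cheeked face
- collar: spacer collar, same grey plastic: plain round ring, 60 mm outside diameter, 33 mm round bore, 24 mm high, lying flat. Origin: centre of its underside, z along its axis. It goes over the square spindle at any angle
- seat (a point): centre of the fixed round flange (60 mm diameter, 125 mm above the worktop) from which the rotator's spindle rises; the long bar's underside seats here. z points outward along the spindle, leaning 30 degrees from vertical towards the robot's side; x and y do not turn with the spindle. The rotator's base (150 x 120 x 53 mm) lies below and behind the flange
- seat_collar (a point): point on the spindle axis 22 mm above the flange, where the collar's underside seats once the long bar is home; axes as seat
- seat_top (a point): point on the spindle axis 46 mm above the flange, where the short bar's underside seats on the collar; axes as seat
- tip (a point): tip of the steel spindle, 78 mm above the flange, axes as seat. Square 20 x 20 mm up to 58 mm, bevel to 15 x 15 mm at 62 mm, then a round nose of 13 mm diameter. The square stands at any turn about its axis (not measured; its gear holds it against light turning): a bar lowered out of line stops on the bevel, about 60 mm above the flange, and drops only within some 7 degrees of a fit
- tint_bottle: small white bottle with a dark cap, 33 mm diameter, 64 mm high, bystander; origin at the centre of its foot
- tape_roll: roll of beige tape lying flat, 100 mm diameter, 25 mm high, bystander; origin at the centre of its underside
- stapler: black stapler, 132 x 34 x 54 mm, bystander; origin at the centre of its underside
Mind the look-alikes: they are no part of the job. What is shaped like the long_bar but red is not meant. Leave any pink look-alike of the collar alone.

How it is judged:
By the outcome, as a careful person would: the job done as asked, in the order asked, and still so for the second after the job is handed in, with the robot touching nothing.
It also fails if it takes over 72 s, if anything falls off the work surface, if the arm or the gripper's body presses on something with over 40 N, if the wrist force passes 120 N, or if a joint passes its speed limit or range.

### The arm

A 6-joint arm with a two-finger parallel gripper is mounted at the origin on a cart in front of the work surface, level with it; the furniture and walls round the work are solid. World frame = base frame: x ahead of the robot, y to its left, z up, the work surface at z = 0. Lengths are in m, angles in rad, forces in N, time in s.
With the tool pointing down it reaches from about 0.25 to 0.8 m from the base axis. Payload 8.5 kg.
Tool frame: the origin (TCP) lies midway between the tips of the shut fingers; the grasp point (between the pads) lies 19 mm behind it; z points along the fingers, y is the line along which they close (so a half turn about z gives the same grasp; the last joint's range is limited). The gripper opens to 85 mm and grips with 20 to 120 N. Pads are 22 mm wide; open, the fingers measure 114 mm over their backs; the gripper's body (76 mm by 85 mm) begins 54 mm behind the grasp point. The pads swing forward as they close: fully open they stand 13 mm farther back than shut.
Start: joints at [1.155, 0.238, -0.013, 1.319, 0, 1.571], TCP at [0.212, 0.48, 0.231] pointing down, gripper open.
Joint ranges: [-2.66, 2.66], [-1.03, 1.9], [-1.14, 1.46], [-1.82, 2.27], [-1.45, 1.34], [-3.14, 3.14]. Speed limits (rad/s): [2.22, 2.22, 2.79, 3.14, 3.14, 3.14].

### API

Orientations are given as a rotation vector (axis times angle).
In Python, from workcell import robot, viewer gives the robot as it stands. The module is installed in compiled form; this text tells all that it offers.
- The arm moves only by the tool play_rows, never from a script. Its argument "commands" is one flat list of numbers, 7 for each row, row after row: the finger opening in mm, from 0 to 85.4, then the shift along the world's x, y, z each as a share of 150 mm, from -1 to 1, then the turn, a rotation vector about the world's x, y, z each as a share of 180 degrees, from -1 to 1. In form: [fingers, x, y, z, wx, wy, wz, fingers, x, y, z, wx, wy, wz, ...]. A call has 1 to 20 rows; each row is the pose to reach, as a shift and turn from the pose commanded when the call began, turning the shorter way round; what a row does not reach only later rows make up. A row lasts 1/12 s, in which the tool goes at most 41.7 mm and 7.16 degrees, less where a joint would pass 70% of its speed; a pose out of reach is approached as far as the arm can. A call with a number of a shift or a turn outside -1 to 1 is refused whole. A call with a gripper value outside its range is refused whole. The fingers move at their own pace and stop on an object; "grip_force" is the grip in N (left out, the last holds). Time passes only in rows, so rows that repeat a pose let the fingers close. It gives the time, the measured TCP pose, the force, the opening and the grip force at its end, in the units of the state.
- robot.read_state(): the state, without advancing time (a new reading comes with each control period).
- viewer.get_image(name): name is "scene" or "top" or "wrist"; returns a dict with "pixels" (420x560x3 uint8, blue, green, red), "mtx" (3x3 intrinsics, pixels), "world_to_cam" (4x4, takes a point from world to camera coordinates). Camera axes: x right, y down, z forward; pixel columns grow to the right and rows downward; lengths in m; the calibration is good to about 2 mm. The wrist camera is an equidistant fisheye: a pixel r from the principal point sees the ray r / f radians off the axis. A picture is of the moment at which its call begins. There is no depth.
- robot.job_done(): hands the job in; it is judged then, once.
The state is a dict: "time": time; "joint_pos": joint angles; "joint_vel": joint speeds; "tau": joint torques, N m; "eef_pos": TCP position; "tool_rot": TCP orientation; "force": force on the tool from outside, world axes, zero at the start; "torque": the same for the moment, N m; "opening": finger opening in m; "gripper_force": force on a finger pad.
Only numpy, scipy, OpenCV 4.12 (cv2) and the standard library are available. Lean on these libraries where they do the work, as an engineer would, in place of code of your own. Each camera call takes 0.05 s, during which the arm holds its last target. There are 200 camera calls.

## Working session

There is one attempt and no reset: what is moved stays moved. The work goes in short steps, Python scripts to look and compute and a tool call to move; the robot and the scene stay as the last step left them, time stands still between calls to the robot, and variables do not carry over. Pictures are saved under pics/ and viewed, at most 10 in all, crops included, and the job is handed in when it is done.

Besides the shell and the picture viewer there is one more tool, called after "Request:" as name(argument=value, ...), one argument or row to a line, values as JSON. play_rows: Moves the arm, as the interface text tells. Its arguments: {"type":"object","properties":{"commands":{"type":"array"},"grip_force":{"type":"number"}},"required":["commands"]}

```bash
mkdir -p pics; python3 - <<'E'
from workcell import robot, viewer
import cv2,numpy as np
for n in ["scene","top","wrist"]:
    d=viewer.get_image(n); cv2.imwrite(f"pics/{n}0.png",d["pixels"]); print(n,d["mtx"].round(1).tolist(),d["world_to_cam"].round(4).tolist())
print(robot.read_state())
E
```

```text
scene [[383.4, 0.0, 273.0], [0.0, 383.4, 211.3], [0.0, 0.0, 1.0]] [[0.8228, -0.568, -0.0191, -0.5014], [-0.2361, -0.3111, -0.9206, 0.1998], [0.5169, 0.762, -0.3901, 0.9607], [0.0, 0.0, 0.0, 1.0]]
top [[392.4, 0.0, 274.0], [0.0, 392.4, 207.7], [0.0, 0.0, 1.0]] [[0.0123, -0.9999, -0.0091, -0.1332], [-0.9936, -0.0113, -0.1122, 0.5013], [0.1121, 0.0104, -0.9936, 1.3328], [0.0, 0.0, 0.0, 1.0]]
wrist [[325.2, 0.0, 277.8], [0.0, 325.2, 211.2], [0.0, 0.0, 1.0]] [[0.4038, 0.9148, -0.0014, -0.5234], [0.8736, -0.3851, 0.2974, -0.0378], [0.2715, -0.1214, -0.9547, 0.3794], [0.0, 0.0, 0.0, 1.0]]
{'time': 0.15, 'joint_pos': array([ 1.15499681e+00,  2.38662035e-01, -1.40401134e-02,  1.31921080e+00,
        1.76499778e-05,  1.57080290e+00]), 'joint_vel': array([ 0.00081031, -0.00034098,  0.00268428,  0.00048658,  0.00086348,
        0.00063474]), 'tau': array([-9.04295484e-04, -5.39075518e+01,  3.46599054e+01,  1.44188249e-02,
       -3.84710631e-05,  2.66074335e-05]), 'eef_pos': array([0.21192719, 0.47998211, 0.23082329]), 'tool_rot': array([-6.48400385e-01, -3.07369840e+00,  1.71036309e-03]), 'force': array([-0.07420916,  0.32102906,  0.02160215]), 'torque': array([-0.00234225, -0.03413568,  0.01136055]), 'gripper_force': 0.0, 'opening': 0.0850424311241099}
```

View pics/scene0.png

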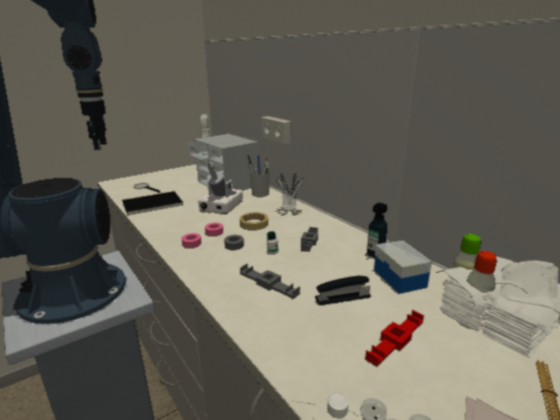

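View pics/top0.png

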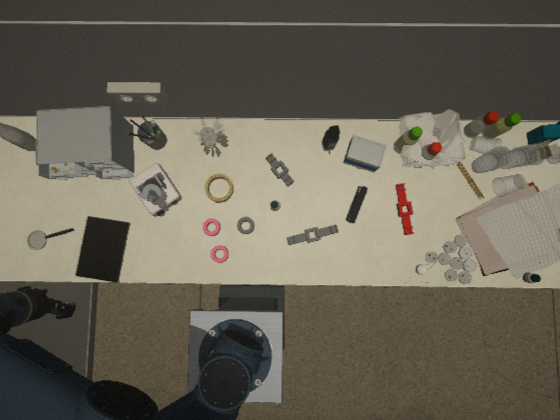

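Scene shows the rotator at about (220,195), long bar (268,281), collar (234,241), short bar (310,238). The top view has the rotator at (155,188), long bar (313,234), collar (246,226), short bar (280,170), red bar (404,208) and pink rings (211,227) and (220,254).

```bash
cat > h.py <<'E'
import cv2,numpy as np
from workcell import robot, viewer
from scipy.spatial.transform import Rotation as R
def cam(n): 
    d=viewer.get_image(n); return d["pixels"],d["mtx"],d["world_to_cam"]
def ray(K,T,uv,fish=False):
    x=(uv[0]-K[0,2])/K[0,0]; y=(uv[1]-K[1,2])/K[1,1]
    if fish:
        r=np.hypot(x,y)+1e-12; v=np.array([x/r*np.sin(r),y/r*np.sin(r),np.cos(r)])
    else: v=np.array([x,y,1.])
    Rm=T[:3,:3]; return -Rm.T@T[:3,3], Rm.T@v
def onz(K,T,uv,z,fish=False):
    o,d=ray(K,T,uv,fish); return o+d*(z-o[2])/d[2]
def proj(K,T,p,fish=False):
    c=T[:3,:3]@np.asarray(p)+T[:3,3]
    if fish:
        r=np.hypot(c[0],c[1]); a=np.arctan2(r,c[2]); return np.array([K[0,2]+K[0,0]*a*c[0]/r,K[1,2]+K[1,1]*a*c[1]/r])
    return (K@c)[:2]/c[2]
def warp(n,c,half,z,N=600,img=None):
    """top-down metric view of plane z: image up=+x, left=+y"""
    im,K,T=img if img else cam(n)
    a=np.linspace(half,-half,N)
    X,Y=np.meshgrid(c[0]+a,c[1]+a,indexing='ij')
    P=np.stack([X,Y,0*X+z],-1)@T[:3,:3].T+T[:3,3]
    if n=="wrist":
        r=np.hypot(P[...,0],P[...,1])+1e-12;s=np.arctan2(r,P[...,2])/r
        u=P[...,0]*s;v=P[...,1]*s
    else: u=P[...,0]/P[...,2];v=P[...,1]/P[...,2]
    return cv2.remap(im,(K[0,0]*u+K[0,2]).astype(np.float32),(K[1,1]*v+K[1,2]).astype(np.float32),cv2.INTER_CUBIC)
E
python3 - <<'E'
from h import *
im,K,T=cam("top")
for n,uv,z in [("rot hub",(152,186),.125),("long",(313,234),.02),("collar",(246,226),.02),("short",(280,170),.02),("bottle",(275,205),.06),("tape",(219,188),.02),("stapler",(357,204),.05),("pink",(211,227),.02),("pink2",(220,254),.02)]:
    print(n,onz(K,T,uv,z).round(3))
c=cv2.resize(im[120:260,100:380],None,fx=2.85,fy=2.85,interpolation=cv2.INTER_CUBIC)
s,_,_=cam("scene"); c2=cv2.resize(s[150:310,170:350],None,fx=3.4,fy=3.4,interpolation=cv2.INTER_CUBIC)
cv2.imwrite("pics/c1.png",np.clip(c2*1.4,0,255))
E
```

```text
rot hub [0.558 0.269 0.125]
long [ 0.414 -0.263  0.02 ]
collar [ 0.439 -0.031  0.02 ]
short [ 0.638 -0.147  0.02 ]
bottle [ 0.508 -0.131  0.06 ]
tape [0.571 0.067 0.02 ]
stapler [ 0.516 -0.41   0.05 ]
pink [0.434 0.091 0.02 ]
pink2 [0.341 0.057 0.02 ][ WARN:0@3.101] global loadsave.cpp:1063 imwrite_ Unsupported depth image for selected encoder is fallbacked to CV_8U.
```

View pics/c1.png

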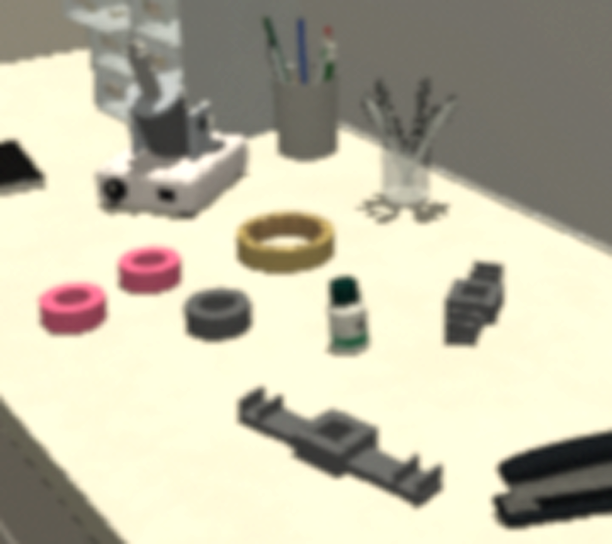

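View pics/wrist0.png

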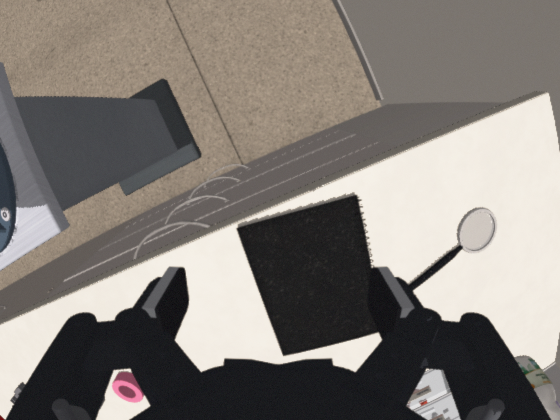

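```bash
python3 - <<'E'
from h import *
im,K,T=cam("wrist"); s=robot.read_state()
Rt=R.from_rotvec(s["tool_rot"]).as_matrix(); c=-T[:3,:3].T@T[:3,3]
print("tool axes\n",Rt.round(3)); print("cam in tool",(Rt.T@(c-s["eef_pos"])).round(4)); print("cam axes in tool\n",(Rt.T@T[:3,:3].T).round(3))
# rotator axis from two views: tip & flange
i2,K2,T2=cam("top"); i1,K1,T1=cam("scene")
cv2.imwrite("pics/c2.png",np.hstack([cv2.resize(i1[150:220,190:250],(400,467),interpolation=cv2.INTER_CUBIC),cv2.resize(i2[155:225,125:185],(400,467),interpolation=cv2.INTER_CUBIC)]))
E
```

```text
tool axes
 [[-0.915  0.404 -0.   ]
 [ 0.404  0.915 -0.001]
 [-0.    -0.001 -1.   ]]
cam in tool [ 0.0768 -0.0009 -0.1419]
cam axes in tool
 [[ 0.    -0.955 -0.297]
 [ 1.     0.    -0.   ]
 [ 0.    -0.297  0.955]]
```

View pics/c2.png

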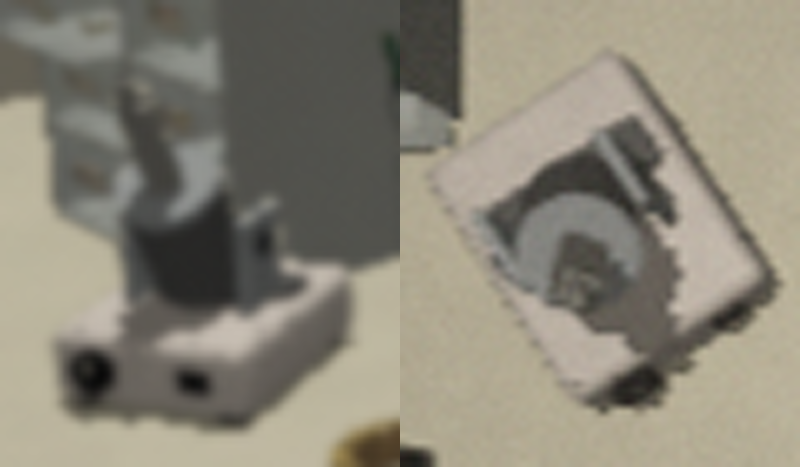

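```bash
python3 - <<'E'
from h import *
i2,K2,T2=cam("top"); i1,K1,T1=cam("scene")
sc=6.667
def tri(a,b):
    o1,d1=ray(K1,T1,a);o2,d2=ray(K2,T2,b)
    A=np.stack([d1,-d2],1);s=np.linalg.lstsq(A,o2-o1,rcond=None)[0];p,q=o1+s[0]*d1,o2+s[1]*d2
    return (p+q)/2,np.linalg.norm(p-q)
tip=(190+140/sc,150+90/sc);tt=(125+172/sc,155+290/sc)
fl=(190+172/sc,150+200/sc);ft=(125+183/sc,155+247/sc)
print(tri(tip,tt),tri(fl,ft))
print(onz(K2,T2,tt,.1925),onz(K2,T2,ft,.125))
E
```

```text
(array([0.51456813, 0.24937971, 0.18278805]), np.float64(0.010984127405694419)) (array([0.54198431, 0.27018949, 0.11112065]), np.float64(0.0032406019226727824))
[0.50831907 0.2485568  0.1925    ] [0.53844131 0.2663761  0.125     ]
```

```bash
cat >> h.py <<'E'
def rotm(z,x):
    "tool rotation from approach dir z and approximate x"
    z=np.array(z,float);z/=np.linalg.norm(z);x=np.array(x,float);x-=z*(x@z);x/=np.linalg.norm(x);return np.stack([x,np.cross(z,x),z],1)
def plan(p,Rm,p0=None,R0=None):
    s=robot.read_state()
    p0=s["eef_pos"] if p0 is None else p0
    R0=R.from_rotvec(s["tool_rot"]).as_matrix() if R0 is None else R0
    d=np.array(p)-p0; w=R.from_matrix(Rm@R0.T).as_rotvec()
    print("shift/150",(d/.15).round(4).tolist(),"turn/180",(w/np.pi).round(4).tolist(),"mm",(d*1e3).round(1).tolist(),"deg",np.degrees(np.linalg.norm(w)).round(1))
TC=np.array([.0768,-.0009,-.1419]); RC=np.array([[0,-.955,-.297],[1,0,0],[0,-.297,.955]])
E
python3 - <<'E'
from h import *
az=np.radians(213); l=np.array([np.cos(az),np.sin(az),0]); n=.5*l+np.array([0,0,.866])
seat=np.array([.539,.267,.125])
# camera z axis = -n, at seat+.3n ; camera y = -tool x side
Rt=R.from_rotvec(np.radians(13)*np.cross(l,[0,0,-1])*-1).as_matrix()@rotm([0,0,-1],l)
print((Rt@RC)[:,2],-n, Rt[:,2])
p=seat+n*.03+.29*n-Rt@TC
print(p); plan(p,Rt)
E
```

```text
[ 0.06253099  0.0406081  -0.99733388] [ 0.41933528  0.27231952 -0.866     ] [-0.18865983 -0.12251713 -0.97437006]
[0.44031078 0.2039836  0.24658065]
shift/150 [1.5218, -1.8415, 0.1021] turn/180 [-0.006, 0.075, 0.3143] mm [228.3, -276.2, 15.3] deg 58.2
```

```bash
python3 - <<'E'
from h import *
az=np.radians(213); l=np.array([np.cos(az),np.sin(az),0]); n=.5*l+np.array([0,0,.866])
seat=np.array([.539,.267,.125])
Rt=R.from_rotvec(np.radians(13)*np.cross(l,[0,0,-1])).as_matrix()@rotm([0,0,-1],l)
print((Rt@RC)[:,2],-n, Rt[:,2])
p=seat+.32*n-Rt@TC
print(p); plan(p,Rt)
E
```

```text
[ 0.42287126  0.27461581 -0.86371295] [ 0.41933528  0.27231952 -0.866     ] [ 0.18865983  0.12251713 -0.97437006]
[0.49385244 0.23875396 0.28113313]
shift/150 [1.8787, -1.6097, 0.3324] turn/180 [0.0061, -0.075, 0.3143] mm [281.8, -241.5, 49.9] deg 58.2
```

Request:
play_rows(
  commands=[85,0.94,-0.8,0.33,0.006,-0.075,0.314,85,0.94,-0.8,0.33,0.006,-0.075,0.314,85,0.94,-0.8,0.33,0.006,-0.075,0.314,85,0.94,-0.8,0.33,0.006,-0.075,0.314,85,0.94,-0.8,0.33,0.006,-0.075,0.314,85,0.94,-0.8,0.33,0.006,-0.075,0.314,85,0.94,-0.8,0.33,0.006,-0.075,0.314,85,0.94,-0.8,0.33,0.006,-0.075,0.314,85,0.94,-0.8,0.33,0.006,-0.075,0.314],
)

```text
time: 1.25
eef_pos: [0.3529, 0.3595, 0.2811]
tool_rot: [-0.837, 2.798, 0.095]
force: [-0.3, 0.1, -0.1]
opening: 0.0847
gripper_force: 0.0
```

Request:
play_rows(
  commands=[85,0.94,-0.81,0,0,0,0,85,0.94,-0.81,0,0,0,0,85,0.94,-0.81,0,0,0,0,85,0.94,-0.81,0,0,0,0,85,0.94,-0.81,0,0,0,0,85,0.94,-0.81,0,0,0,0,85,0.94,-0.81,0,0,0,0],
)

```text
time: 1.83
eef_pos: [0.4947, 0.2377, 0.2805]
tool_rot: [-0.825, 2.804, 0.094]
force: [-0.4, 0.4, 0.2]
opening: 0.0851
gripper_force: 0.0
```

```bash
python3 - <<'E'
from h import *
im,K,T=cam("wrist"); np.savez("v1.npz",im=im,K=K,T=T); s=robot.read_state(); print(s["time"],s["eef_pos"],s["tool_rot"],s["joint_pos"])
c=-T[:3,:3].T@T[:3,3];print(c)
u=proj(K,T,(.539,.267,.125),True);print(u)
cv2.imwrite("pics/w1.png",im)
E
```

```text
1.8833 [0.4939702  0.23838577 0.28056555] [-0.82725927  2.80366799  0.09438284] [ 0.43169257  0.09721494 -0.09189512  1.15766337  0.0320608  -0.13854384]
[0.40440158 0.17974397 0.40174531]
[278.18274499 210.33321544]
```

View pics/w1.png

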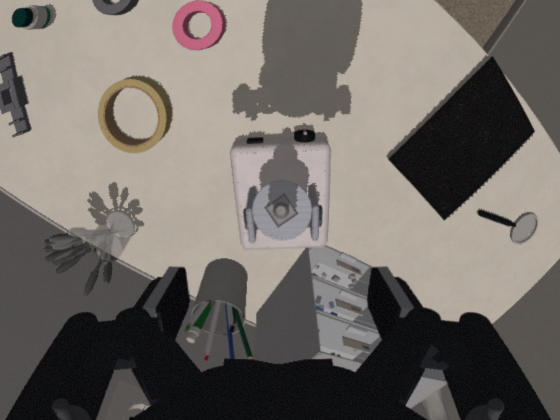

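The wrist view shows the flange disc at about (282,210) and the square spindle end-on at (281,210). Its square is turned about 45° to the image, a diamond. The base is upright in the image, and the ring at top (112,0) is the collar.

```bash
python3 - <<'E'
from h import *
d=np.load("v1.npz");im,K,T=d["im"],d["K"],d["T"]
c=im[170:250,240:325]; cv2.imwrite("pics/w1c.png",cv2.resize(c,None,fx=7,fy=7,interpolation=cv2.INTER_CUBIC))
for r in range(184,240,4): print(r,[tuple(int(a) for a in im[r,k]) for k in range(260,306,5)])
E
```

```text
184 [(114, 114, 123), (99, 98, 104), (99, 94, 94), (96, 92, 93), (94, 90, 90), (95, 90, 89), (95, 90, 90), (89, 85, 85), (97, 97, 103), (96, 96, 103)]
188 [(137, 135, 143), (155, 150, 149), (99, 94, 94), (97, 92, 92), (97, 93, 94), (97, 93, 94), (98, 94, 94), (98, 94, 93), (150, 144, 144), (94, 95, 99)]
192 [(154, 146, 147), (155, 149, 149), (98, 94, 94), (96, 90, 92), (96, 93, 92), (97, 92, 93), (96, 93, 91), (93, 90, 89), (152, 147, 147), (125, 119, 122)]
196 [(154, 148, 148), (155, 149, 150), (96, 92, 91), (98, 94, 93), (69, 68, 69), (68, 68, 71), (95, 92, 91), (97, 92, 92), (157, 149, 151), (156, 149, 149)]
200 [(153, 145, 146), (153, 147, 148), (96, 92, 92), (70, 69, 70), (82, 80, 83), (80, 79, 83), (93, 88, 89), (95, 90, 90), (155, 150, 150), (156, 151, 152)]
204 [(155, 150, 150), (155, 148, 149), (89, 89, 91), (73, 74, 75), (65, 65, 67), (67, 64, 67), (93, 94, 97), (103, 99, 99), (160, 153, 154), (161, 155, 156)]
208 [(155, 147, 150), (105, 102, 105), (130, 131, 135), (76, 75, 78), (129, 129, 133), (95, 95, 97), (127, 128, 131), (124, 119, 120), (155, 149, 150), (156, 148, 149
[... 521 characters left out ...]
7)]
224 [(156, 149, 149), (155, 149, 150), (156, 149, 150), (134, 129, 129), (94, 94, 97), (157, 151, 151), (158, 152, 152), (158, 151, 151), (157, 152, 151), (157, 151, 152)]
228 [(153, 148, 149), (154, 147, 148), (154, 148, 149), (154, 147, 147), (155, 148, 148), (153, 147, 147), (154, 147, 148), (157, 152, 151), (157, 150, 151), (150, 146, 150)]
232 [(173, 174, 185), (153, 146, 147), (152, 147, 147), (152, 147, 148), (153, 147, 146), (156, 149, 150), (156, 149, 150), (156, 149, 152), (155, 148, 149), (177, 176, 187)]
236 [(174, 176, 186), (173, 173, 182), (156, 149, 151), (156, 150, 150), (156, 150, 152), (159, 154, 154), (156, 151, 151), (154, 149, 153), (177, 177, 188), (176, 178, 189)]
```

View pics/w1c.png

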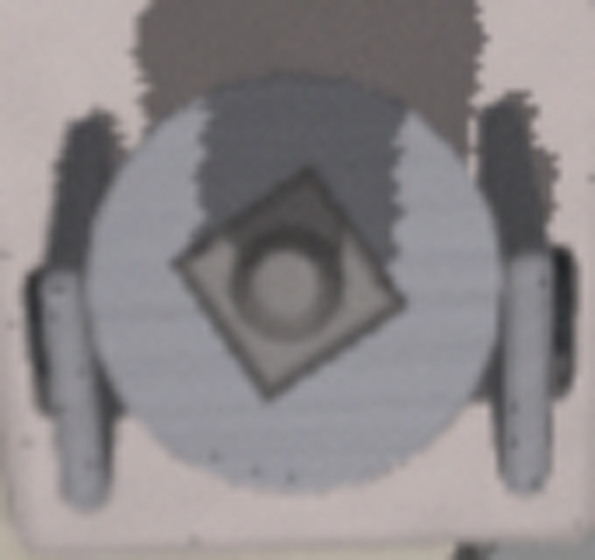

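Crop: square corners at (309,167), (406,300), (267,400), (175,263), nose at (287,283), flange centre at (295,281). That is enough for the seat, the lean and the square's turn.

```bash
python3 - <<'E'
from h import *
d=np.load("v1.npz");im,K,T=d["im"],d["K"],d["T"]
f=lambda u,v:(240+(u+.5)/7-.5,170+(v+.5)/7-.5)
seat=onz(K,T,f(295,281),.125,True); tip=onz(K,T,f(287,283),.1925,True)
v=tip-seat; print("seat",seat,"tip",tip,"v",v,"az",np.degrees(np.arctan2(v[1],v[0])),"len",np.linalg.norm(v[:2]))
# base edge: pixels
for a,b in [((232,150),(242,245)),((330,140),(327,245))]:
    p,q=onz(K,T,a,.053,True),onz(K,T,b,.053,True); w=p-q; print("edge az",np.degrees(np.arctan2(w[1],w[0])))
az=np.arctan2(v[1],v[0]); n=np.array([.5*np.cos(az),.5*np.sin(az),.866])
h=np.array([-np.sin(az),np.cos(az),0]); e2=np.cross(n,h) # plane basis
P=[]
for c in [(309,167),(406,300),(267,400),(175,263)]:
    o,r=ray(K,T,f(*c),True); t=((seat+.058*n-o)@n)/(r@n); P.append(o+r*t-seat-.058*n)
P=np.array(P)
for i in range(4):
    w=P[(i+1)%4]-P[i]; print(np.linalg.norm(w).round(4),np.degrees(np.arctan2(w@e2,w@h))%90)
print("centre off",P.mean(0)@h,P.mean(0)@e2)
E
```

```text
seat [0.53652945 0.26953556 0.125     ] tip [0.50496815 0.24705482 0.1925    ] v [-0.0315613  -0.02248074  0.0675    ] az -144.53818117399462 len 0.038749183504727926
edge az -145.29378731725515
edge az -144.4088074174063
0.0189 33.78923362197622
0.0197 33.45898357307887
0.019 31.59870964528239
0.019 33.28331076641774
centre off 3.171781114952687e-05 0.00015692778027849452
```

```bash
cat >> h.py <<'E'
SEAT=np.array([.5365,.2695,.125]); AZ=np.radians(-144.7)
N=np.array([.5*np.cos(AZ),.5*np.sin(AZ),.8660]); H=np.array([-np.sin(AZ),np.cos(AZ),0]); E2=np.cross(N,H)
def e(th): th=np.radians(th); return np.cos(th)*H+np.sin(th)*E2
TH=33.2
E
python3 - <<'E'
from h import *
d=np.load("v1.npz");im,K,T=d["im"],d["K"],d["T"]
print("cabinet corner",onz(K,T,(310,250),0,True)," drawer face far",onz(K,T,(262,335),0,True)); print("cup foot near",onz(K,T,(225,262),0,True),onz(K,T,(203,285),0,True),onz(K,T,(246,285),0,True))
for k in range(4):
    a=e(TH+90*k); p=SEAT+.09*a; print(k,a.round(2),p.round(3),proj(K,T,p,True).round(0))
i2,K2,T2=cam("top")
print("cab top corners @.2",onz(K2,T2,(123,106),.2),onz(K2,T2,(131,165),.2), "cup @.1", onz(K2,T2,(152,128),.1))
E
```

```text
cabinet corner [ 6.32782531e-01  3.86426342e-01 -5.55111512e-17]  drawer face far [0.85460371 0.43310916 0.        ]
cup foot near [0.72641196 0.28665601 0.        ] [0.79423223 0.27824176 0.        ] [7.51587709e-01 3.39744393e-01 5.55111512e-17]
0 [ 0.87 -0.41  0.27] [0.615 0.233 0.15 ] [209. 261.]
1 [0.27 0.87 0.42] [0.561 0.347 0.163] [333. 283.]
2 [-0.87  0.41 -0.27] [0.458 0.306 0.1  ] [355. 158.]
3 [-0.27 -0.87 -0.42] [0.512 0.192 0.087] [230. 137.]
cab top corners @.2 [0.79807685 0.34718631 0.2       ] [0.61044882 0.31205195 0.2       ] cup @.1 [0.76013042 0.28631059 0.1       ]
```

```bash
python3 - <<'E'
from h import *
a=np.radians(105); Rt=rotm([0,0,-1],[np.cos(a),np.sin(a),0])
plan([.435,-.02,.19],Rt)
E
```

```text
shift/150 [-0.3906, -1.7261, -0.6046] turn/180 [0.03, 0.0784, -0.5968] mm [-58.6, -258.9, -90.7] deg 108.5
```

Request:
play_rows(
  commands=[85,-0.2,-0.86,0,0.03,0.0784,-0.5968,85,-0.2,-0.86,0,0.03,0.0784,-0.5968,85,-0.2,-0.86,0,0.03,0.0784,-0.5968,85,-0.2,-0.86,0,0.03,0.0784,-0.5968,85,-0.2,-0.86,0,0.03,0.0784,-0.5968,85,-0.2,-0.86,0,0.03,0.0784,-0.5968,85,-0.2,-0.86,0,0.03,0.0784,-0.5968,85,-0.2,-0.86,0,0.03,0.0784,-0.5968,85,-0.2,-0.86,0,0.03,0.0784,-0.5968,85,-0.2,-0.86,0,0.03,0.0784,-0.5968,85,-0.2,-0.86,0,0.03,0.0784,-0.5968,85,-0.2,-0.86,0,0.03,0.0784,-0.5968,85,-0.2,-0.86,0,0.03,0.0784,-0.5968,85,-0.2,-0.86,0,0.03,0.0784,-0.5968,85,-0.2,-0.86,0,0.03,0.0784,-0.5968,85,-0.2,-0.86,0,0.03,0.0784,-0.5968,85,-0.2,-0.86,0,0.03,0.0784,-0.5968],
)

```text
time: 3.35
eef_pos: [0.4638, 0.1105, 0.2808]
tool_rot: [1.908, 2.496, -0.001]
force: [-0.5, -0.1, -0.1]
opening: 0.085
gripper_force: 0.0
```

Request:
play_rows(
  commands=[85,-0.2,-0.87,-0.6,0,0,0,85,-0.2,-0.87,-0.6,0,0,0,85,-0.2,-0.87,-0.6,0,0,0,85,-0.2,-0.87,-0.6,0,0,0,85,-0.2,-0.87,-0.6,0,0,0,85,-0.2,-0.87,-0.6,0,0,0],
)

```text
time: 3.85
eef_pos: [0.4328, -0.0215, 0.1903]
tool_rot: [-1.911, -2.493, 0.002]
force: [0.3, 0.8, 0.2]
opening: 0.085
gripper_force: 0.0
```

```bash
cat >> h.py <<'E'
def blobs(im,lo=35,hi=125,amin=400):
    "dark grey neutral blobs"
    g=im.astype(int); m=((g.max(2)-g.min(2)<14)&(g.max(2)<hi)).astype(np.uint8)*255
    m=cv2.morphologyEx(m,cv2.MORPH_OPEN,np.ones((3,3)))
    cs,_=cv2.findContours(m,cv2.RETR_CCOMP,cv2.CHAIN_APPROX_NONE)
    return [c for c in cs if cv2.contourArea(c)>amin]
E
python3 - <<'E'
from h import *
im,K,T=cam("wrist"); np.savez("v2.npz",im=im,K=K,T=T); s=robot.read_state(); print(s["time"],s["eef_pos"],s["tool_rot"],s["joint_pos"])
print(proj(K,T,(.439,-.031,.024),True),proj(K,T,(.414,-.263,.02),True))
for c in blobs(im): print(cv2.contourArea(c),cv2.minAreaRect(c),len(c))
cv2.imwrite("pics/w2.png",im)
E
```

```text
3.9 [ 0.43386583 -0.02072558  0.19109892] [ 1.91010066e+00  2.49363668e+00 -6.26171027e-05] [-4.75246560e-02  1.02123159e-01 -2.88704112e-01  1.17961293e+00
 -2.95365600e-04  1.25978807e+00]
[282.8668362  202.05642112] [216.96427408 362.3420795 ]
578.5 ((322.1730651855469, 293.8653869628906), (34.71255111694336, 29.02518653869629), 78.69007110595703) 163
50555.0 ((279.5, 320.5), (197.0, 559.0), 90.0) 2032
445.0 ((548.9999389648438, 165.99998474121094), (41.99999237060547, 19.999996185302734), 90.0) 156
1120.5 ((522.7796020507812, 168.68051147460938), (74.62667083740234, 39.712589263916016), 88.56790161132812) 311
870.0 ((472.0, 10.5), (21.0, 116.0), 90.0) 252
37238.0 ((168.0, 115.5), (231.0, 336.0), 90.0) 1250
```

View pics/w2.png

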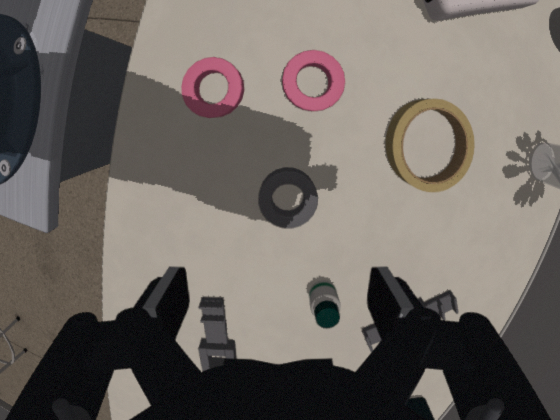

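Image: the collar's ring is centred at about (288,197), pinks at (213,87) and (314,81), bottle at (325,305), and the long bar at (215,330) is partly hidden by the gripper.

Request:
play_rows(
  commands=[85,-0.06,-0.78,0,0,0,0,85,-0.06,-0.78,0,0,0,0,85,-0.06,-0.78,0,0,0,0,85,-0.06,-0.78,0,0,0,0],
)

```text
time: 4.23
eef_pos: [0.4262, -0.1412, 0.1919]
tool_rot: [1.91, 2.49, -0.001]
force: [-0.8, 0.5, -0.0]
opening: 0.085
gripper_force: 0.0
```

Request:
play_rows(
  commands=[85,-0.06,-0.78,0,0,0,0,85,-0.06,-0.78,0,0,0,0,85,-0.06,-0.78,0,0,0,0,85,-0.06,-0.78,0,0,0,0,85,-0.06,-0.78,0,0,0,0],
)

```text
time: 4.65
eef_pos: [0.4171, -0.2553, 0.1914]
tool_rot: [1.911, 2.492, -0.0]
force: [-0.5, 0.6, -0.0]
opening: 0.0852
gripper_force: 0.0
```

```bash
python3 - <<'E'
from h import *
d=np.load("v2.npz"); print("collar",onz(d["K"],d["T"],(288.5,197.5),.018,True))
im,K,T=cam("wrist"); np.savez("v3.npz",im=im,K=K,T=T); s=robot.read_state(); print(s["time"],s["eef_pos"],s["joint_pos"])
g=im[:,:,:].max(2)
print(proj(K,T,(.414,-.263,.02),True))
c=im[120:290,150:420]; cv2.imwrite("pics/w3.png",cv2.resize(np.clip(c*1.5,0,255).astype(np.uint8),None,fx=2.9,fy=2.9,interpolation=cv2.INTER_CUBIC))
E
```

```text
collar [ 0.4437113  -0.02657043  0.018     ]
4.7 [ 0.41694629 -0.25428899  0.1913183 ] [-5.47593710e-01  1.92618782e-01 -1.77466337e-01  1.19986073e+00
 -9.86243208e-05  7.60113570e-01]
[273.90613273 196.4111962 ]
```

View pics/w3.png

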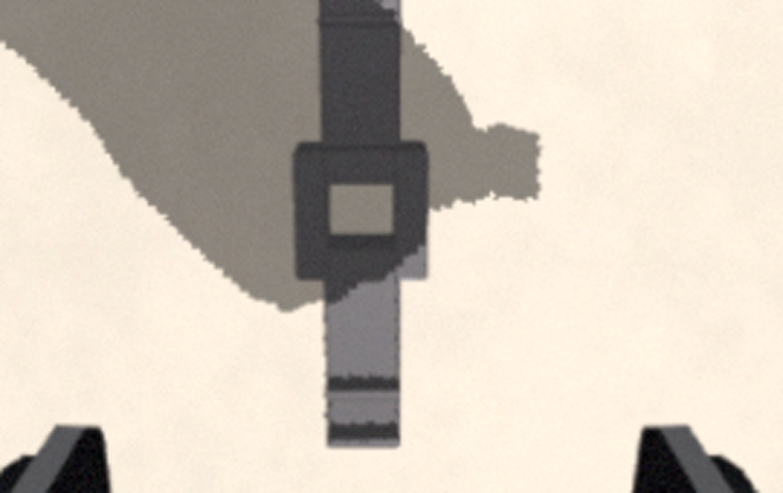

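The crop shows the long bar nearly in line with the image. Its hub's top face spans (295..428, 142..278), with the arm's centreline through (360.5,60) and (363.5,440).

```bash
python3 - <<'E'
from h import *
d=np.load("v3.npz");K,T=d["K"],d["T"]; f=lambda u,v:(150+(u+.5)/2.9-.5,120+(v+.5)/2.9-.5)
c=onz(K,T,f(361.5,210),.022,True); a=onz(K,T,f(360.5,60),.01,True)
b=onz(K,T,f(363.5,430),.01,True); print("long",c,np.degrees(np.arctan2(*(b-a)[[1,0]])))
L=onz(K,T,f(295,210),.022,True);Rr=onz(K,T,f(428,210),.022,True);print(np.linalg.norm(L-Rr),(L+Rr)/2)
ba=np.arctan2(*(b-a)[[1,0]]); x=-np.array([np.cos(ba),np.sin(ba),0])
plan([c[0],c[1],.012],rotm([0,0,-1],x))
E
```

```text
long [ 0.41315697 -0.25811227  0.022     ] -74.69657309935714
0.04529480989711504 [ 0.41313353 -0.25808509  0.022     ]
shift/150 [-0.0253, -0.0255, -1.1955] turn/180 [0.0002, 0.0002, 0.0013] mm [-3.8, -3.8, -179.3] deg 0.2
```

Request:
play_rows(
  commands=[85,-0.0253,-0.0255,-1,0,0,0,85,-0.0253,-0.0255,-1,0,0,0,85,-0.0253,-0.0255,-1,0,0,0,85,-0.0253,-0.0255,-1,0,0,0,85,-0.0253,-0.0255,-1,0,0,0],
)

```text
time: 5.12
eef_pos: [0.41, -0.255, 0.0369]
tool_rot: [-1.904, -2.49, 0.001]
force: [-1.1, 1.0, -0.5]
opening: 0.085
gripper_force: 0.0
```

Request:
play_rows(
  commands=[85,0,0,-0.235,0,0,0,85,0,0,-0.235,0,0,0,40,0,0,-0.235,0,0,0,40,0,0,-0.235,0,0,0,40,0,0,-0.235,0,0,0,40,0,0,-0.235,0,0,0,40,0,0,-0.235,0,0,0,40,0,0,-0.235,0,0,0,40,0,0,-0.235,0,0,0,40,0,0,-0.235,0,0,0],
  grip_force=70,
)

```text
time: 5.95
eef_pos: [0.4136, -0.2591, 0.0079]
tool_rot: [1.91, 2.49, 0.001]
force: [-0.3, 2.5, 11.8]
opening: 0.0441
gripper_force: 70.8
```

Request:
play_rows(
  commands=[40,0,0,0.8,0,0,0,40,0,0,0.8,0,0,0,40,0,0,0.8,0,0,0,40,0,0,0.8,0,0,0],
)

```text
time: 6.28
eef_pos: [0.4155, -0.2607, 0.1336]
tool_rot: [1.905, 2.483, 0.001]
force: [1.3, -1.5, -1.2]
opening: 0.0442
gripper_force: 74.1
```

```bash
python3 - <<'E'
from h import *
s=robot.read_state(); print(s["time"],s["eef_pos"],s["tool_rot"],s["force"],s["opening"],s["gripper_force"])
th=123.2
Rt=np.stack([np.cross(e(th),-N),e(th),-N],1)
p=SEAT+N*(.066+.04+.006)   # bar underside 40mm... above bevel
print(p,Rt[:,1]); plan(p,Rt)
E
```

```text
6.2833 [ 0.41551382 -0.26066329  0.13356571] [1.90545468e+00 2.48312046e+00 9.79235787e-04] [ 1.33578297 -1.51606821 -1.16346874] 0.044211407717178734 74.09977197647095
[0.49079629 0.23713997 0.221992  ] [0.27499064 0.86562446 0.41838216]
shift/150 [0.5019, 3.3187, 0.5895] turn/180 [0.0262, -0.1671, 0.2908] mm [75.3, 497.8, 88.4] deg 60.5
```

Request:
play_rows(
  commands=[40,0,0.8,0.75,0.0262,-0.1671,0.2908,40,0,0.8,0.75,0.0262,-0.1671,0.2908,40,0,0.8,0.75,0.0262,-0.1671,0.2908,40,0,0.8,0.75,0.0262,-0.1671,0.2908,40,0,0.8,0.75,0.0262,-0.1671,0.2908,40,0,0.8,0.75,0.0262,-0.1671,0.2908,40,0,0.8,0.75,0.0262,-0.1671,0.2908,40,0,0.8,0.75,0.0262,-0.1671,0.2908,40,0,0.8,0.75,0.0262,-0.1671,0.2908,40,0,0.8,0.75,0.0262,-0.1671,0.2908],
)

```text
time: 7.12
eef_pos: [0.4114, -0.139, 0.2383]
tool_rot: [0.509, 2.692, 0.52]
force: [-0.8, -0.5, -1.6]
opening: 0.0439
gripper_force: 74.0
```

Request:
play_rows(
  commands=[40,0.2,0.85,0,0,0,0,40,0.2,0.85,0,0,0,0,40,0.2,0.85,0,0,0,0,40,0.2,0.85,0,0,0,0,40,0.2,0.85,0,0,0,0],
)

```text
time: 7.53
eef_pos: [0.4419, -0.0081, 0.2389]
tool_rot: [0.505, 2.694, 0.52]
force: [-0.5, -0.1, -1.7]
opening: 0.0442
gripper_force: 74.0
```

Request:
play_rows(
  commands=[40,0.2,0.85,0,0,0,0,40,0.2,0.85,0,0,0,0,40,0.2,0.85,0,0,0,0,40,0.2,0.85,0,0,0,0,40,0.2,0.85,0,0,0,0],
)

```text
time: 7.95
eef_pos: [0.4722, 0.1183, 0.2384]
tool_rot: [0.506, 2.694, 0.52]
force: [-1.0, -0.0, -1.7]
opening: 0.0441
gripper_force: 74.0
```

Request:
play_rows(
  commands=[40,0,0.75,0,0,0,0,40,0,0.75,0,0,0,0,40,0,0.75,0,0,0,0,40,0,0.75,0,0,0,0,40,0,0.75,0,0,0,0,40,0,0.75,0,0,0,0],
)

```text
time: 8.45
eef_pos: [0.4723, 0.2274, 0.2377]
tool_rot: [0.512, 2.694, 0.518]
force: [-0.5, -0.2, -0.9]
opening: 0.0441
gripper_force: 74.0
```

```bash
cat >> h.py <<'E'
def pose(th,under,off): # tool pose with part underside at axis height 'under'; tcp 'off' above underside
    Rt=np.stack([np.cross(e(th),-N),e(th),-N],1); return SEAT+N*(under+off),Rt
def state():
    s=robot.read_state(); d=s["eef_pos"]-SEAT; Rm=R.from_rotvec(s["tool_rot"]).as_matrix()
    print("t",round(s["time"],2),"axial mm",(d@N*1e3).round(1),"lat H,E2 mm",(d@H*1e3).round(1),(d@E2*1e3).round(1),"th",np.degrees(np.arctan2(Rm[:,1]@E2,Rm[:,1]@H)).round(1),"tilt",np.degrees(np.arccos(min(1,-Rm[:,2]@N))).round(1),"F",s["force"].round(1),"Fax",(s["force"]@N).round(1),"T",s["torque"].round(2),"open",round(s["opening"],4),"gf",round(s["gripper_force"],1)); return s
E
python3 - <<'E'
from h import *
print(state()["joint_pos"].round(2))
plan(*pose(123.2,.085,.008))
E
```

```text
t 8.45 axial mm 136.0 lat H,E2 mm -2.7 -10.1 th 123.1 tilt 0.8 F [-0.5 -0.2 -0.9] Fax -0.5 T [-0.34  0.54 -0.  ] open 0.0441 gf 74.0
[ 0.38 -0.11 -0.52  0.66  0.12  0.79]
shift/150 [0.1752, 0.1018, -0.2146] turn/180 [0.0017, -0.0037, 0.0001] mm [26.3, 15.3, -32.2] deg 0.7
```

Request:
play_rows(
  commands=[40,0.1752,0.1018,-0.2146,0.0017,-0.0037,0,40,0.1752,0.1018,-0.2146,0.0017,-0.0037,0,40,0.1752,0.1018,-0.2146,0.0017,-0.0037,0,40,0.1752,0.1018,-0.2146,0.0017,-0.0037,0],
)

```text
time: 8.78
eef_pos: [0.4986, 0.2424, 0.2055]
tool_rot: [0.511, 2.682, 0.526]
force: [-0.3, -0.3, -0.7]
opening: 0.044
gripper_force: 74.0
```

```bash
python3 - <<'E'
from h import *
state(); plan(*pose(123.2,.085,.008)); plan(*pose(123.2,.050,.008)); print((-N*.01/.15).round(4))
E
```

```text
t 8.78 axial mm 93.0 lat H,E2 mm 0.2 -0.1 th 123.1 tilt 0.4 F [-0.3 -0.3 -0.7] Fax -0.4 T [-0.34  0.58  0.01] open 0.044 gf 74.0
shift/150 [-0.0, 0.0016, 0.0003] turn/180 [0.0, -0.0001, 0.0003] mm [-0.0, 0.2, 0.0] deg 0.1
shift/150 [0.0952, 0.069, -0.2017] turn/180 [0.0, -0.0001, 0.0003] mm [14.3, 10.4, -30.3] deg 0.1
[ 0.0272  0.0193 -0.0577]
```

Request:
play_rows(
  commands=[40,0.0272,0.0193,-0.0577,0,0,0,40,0.0544,0.0386,-0.1154,0,0,0,40,0.068,0.048,-0.144,0,0,0,40,0.0816,0.058,-0.173,0,0,0,40,0.0952,0.068,-0.202,0,0,0,40,0.0952,0.068,-0.202,0,0,0],
)

```text
time: 9.28
eef_pos: [0.5128, 0.2541, 0.1752]
tool_rot: [0.507, 2.682, 0.528]
force: [-0.0, -0.1, -1.2]
opening: 0.0442
gripper_force: 74.0
```

```bash
python3 - <<'E'
from h import *
state(); plan(*pose(123.2,.012,.008))
E
```

```text
t 9.28 axial mm 57.6 lat H,E2 mm -1.1 0.7 th 123.3 tilt 0.4 F [-0.  -0.1 -1.2] Fax -1.0 T [-0.35  0.51  0.  ] open 0.0442 gf 74.0
shift/150 [0.1033, 0.0638, -0.2192] turn/180 [-0.0002, 0.0002, -0.0004] mm [15.5, 9.6, -32.9] deg 0.1
```

Request:
play_rows(
  commands=[40,0.022,0.0145,-0.046,0,0,0,40,0.044,0.029,-0.092,0,0,0,40,0.066,0.043,-0.138,0,0,0,40,0.085,0.055,-0.18,0,0,0,40,0.1033,0.067,-0.2192,0,0,0,40,0.109,0.071,-0.23,0,0,0,40,0.109,0.071,-0.23,0,0,0],
)

```text
time: 9.87
eef_pos: [0.529, 0.2651, 0.14]
tool_rot: [0.507, 2.683, 0.527]
force: [-0.1, -0.3, -2.2]
opening: 0.0439
gripper_force: 74.0
```

```bash
python3 - <<'E'
from h import *
state(); plan(*pose(123.2,.000,.008))
E
```

```text
t 9.87 axial mm 17.3 lat H,E2 mm -0.7 -0.0 th 123.3 tilt 0.4 F [-0.1 -0.3 -2.2] Fax -1.8 T [-0.34  0.53 -0.07] open 0.0439 gf 74.0
shift/150 [0.0283, 0.0142, -0.0539] turn/180 [-0.0001, -0.0001, -0.0005] mm [4.2, 2.1, -8.1] deg 0.1
```

Request:
play_rows(
  commands=[40,0.015,0.009,-0.029,0,0,0,40,0.022,0.013,-0.043,0,0,0,40,0.026,0.016,-0.052,0,0,0,40,0.029,0.018,-0.058,0,0,0,40,0.029,0.018,-0.058,0,0,0],
)

```text
time: 10.28
eef_pos: [0.5335, 0.2678, 0.1322]
tool_rot: [0.507, 2.682, 0.528]
force: [0.5, -0.6, -0.8]
opening: 0.0439
gripper_force: 74.0
```

```bash
python3 - <<'E'
from h import *
state()
E
```

```text
t 10.28 axial mm 8.0 lat H,E2 mm -0.3 0.6 th 123.3 tilt 0.4 F [ 0.5 -0.6 -0.8] Fax -0.7 T [-0.34  0.54 -0.  ] open 0.0439 gf 74.0
```

Request:
play_rows(
  commands=[40,0.006,0.004,-0.0115,0,0,0,40,0.006,0.004,-0.0115,0,0,0,40,0.006,0.004,-0.0115,0,0,0],
)

```text
time: 10.53
eef_pos: [0.5342, 0.2682, 0.1315]
tool_rot: [0.507, 2.681, 0.529]
force: [-8.4, -4.6, 10.1]
opening: 0.0441
gripper_force: 75.7
```

```bash
python3 - <<'E'
from h import *
state()
E
```

```text
t 10.53 axial mm 7.0 lat H,E2 mm -0.3 0.9 th 123.3 tilt 0.4 F [-8.4 -4.6 10.1] Fax 13.5 T [-0.64  1.11  0.1 ] open 0.0441 gf 75.7
```

Request:
play_rows(
  commands=[85,0,0,0,0,0,0,85,0,0,0,0,0,0,85,0,0,0,0,0,0,85,-0.08,-0.057,0.173,0,0,0,85,-0.2,-0.142,0.425,0,0,0,85,-0.408,-0.289,0.866,0,0,0,85,-0.408,-0.289,0.866,0,0,0,85,-0.408,-0.289,0.866,0,0,0,85,-0.408,-0.289,0.866,0,0,0],
)

```text
time: 11.28
eef_pos: [0.474, 0.2251, 0.2634]
tool_rot: [0.506, 2.676, 0.531]
force: [-0.2, 0.2, -0.3]
opening: 0.0851
gripper_force: 0.0
```

```bash
python3 - <<'E'
from h import *
s=state(); im,K,T=cam("wrist"); np.savez("v4.npz",im=im,K=K,T=T)
print(proj(K,T,SEAT,True),proj(K,T,SEAT+.078*N,True))
Rm=R.from_rotvec(s["tool_rot"]).as_matrix()
ax=np.cross(Rm[:,2],[0,0,-1]); w=ax/np.linalg.norm(ax)*np.arcsin(np.linalg.norm(ax))
Rv=R.from_rotvec(w).as_matrix()@Rm; print(Rv.round(3)); plan([.4437,-.0266,.006],Rv)
c=im[60:360,130:430];cv2.imwrite("pics/w4.png",cv2.resize(c,None,fx=2,fy=2,interpolation=cv2.INTER_CUBIC))
E
```

```text
t 11.28 axial mm 158.2 lat H,E2 mm 0.1 2.8 th 123.3 tilt 0.5 F [-0.2  0.2 -0.3] Fax -0.3 T [-0.27  0.36  0.04] open 0.0851 gf 0.0
[275.62481253 192.13590084] [275.48986264 218.56275921]
[[-0.931  0.365 -0.   ]
 [ 0.365  0.931 -0.   ]
 [ 0.    -0.    -1.   ]]
shift/150 [-0.1989, -1.6775, -1.7023] turn/180 [-0.097, 0.1369, 0.0] mm [-29.8, -251.6, -255.3] deg 30.2
```

Request:
play_rows(
  commands=[85,-0.1,-0.84,0,-0.097,0.1369,0,85,-0.1,-0.84,0,-0.097,0.1369,0,85,-0.1,-0.84,0,-0.097,0.1369,0,85,-0.1,-0.84,0,-0.097,0.1369,0,85,-0.1,-0.84,0,-0.097,0.1369,0,85,-0.1,-0.84,0,-0.097,0.1369,0],
)

```text
time: 11.83
eef_pos: [0.4598, 0.0991, 0.2574]
tool_rot: [-0.583, -3.079, 0.006]
force: [0.6, -0.0, -0.5]
opening: 0.0849
gripper_force: 0.0
```

Request:
play_rows(
  commands=[85,-0.1,-0.8375,-0.8,0,0,0,85,-0.1,-0.8375,-0.8,0,0,0,85,-0.1,-0.8375,-0.8,0,0,0,85,-0.1,-0.8375,-0.8,0,0,0,85,-0.1,-0.8375,-0.8,0,0,0,85,-0.1,-0.8375,-0.8,0,0,0,85,-0.1,-0.8375,-0.8,0,0,0],
)

```text
time: 12.42
eef_pos: [0.4429, -0.0263, 0.1403]
tool_rot: [-0.585, -3.084, 0.001]
force: [0.3, 1.3, 0.3]
opening: 0.0851
gripper_force: 0.0
```

```bash
python3 - <<'E'
from h import *
s=robot.read_state(); print(s["time"],s["eef_pos"],s["tool_rot"])
im,K,T=cam("wrist"); np.savez("v5.npz",im=im,K=K,T=T)
w=warp("wrist",(.4437,-.0266),.06,.024,600,(im,K,T)); g=w.max(2)
print("gray row",g[300,::20].tolist(),"col",g[::20,300].tolist())
for th in (90,110,120):
    m=cv2.morphologyEx((g<th).astype(np.uint8),cv2.MORPH_OPEN,np.ones((9,9)))
    cs,_=cv2.findContours(m,cv2.RETR_CCOMP,cv2.CHAIN_APPROX_NONE)
    for c in cs:
        if cv2.contourArea(c)>4000:
            (u,v),r=cv2.minEnclosingCircle(c); print(th,"xy",.4437+.06-v*.0002,-.0266+.06-u*.0002,"r mm",r*.2,"area",cv2.contourArea(c)*.04)
E
```

```text
12.4167 [ 0.44289241 -0.02631224  0.1403167 ] [-5.84704188e-01 -3.08449606e+00  5.84416651e-04]
gray row [87, 88, 88, 91, 89, 87, 89, 88, 61, 44, 45, 44, 90, 90, 90, 89, 89, 91, 87, 37, 45, 42, 42, 91, 164, 162, 162, 163, 162, 161] col [163, 164, 164, 166, 163, 162, 162, 161, 95, 50, 43, 43, 39, 87, 90, 89, 91, 90, 91, 89, 43, 46, 45, 36, 90, 91, 89, 89, 89, 90]
90 xy 0.4044386169433594 0.024783827209472656 r mm 21.97562713623047 area 559.94
90 xy 0.4405948669433594 0.021710024261474607 r mm 18.62142333984375 area 386.6
90 xy 0.43530066528320316 -0.024924377441406256 r mm 36.844982910156254 area 3061.34
90 xy 0.43934961547851564 -0.02598499755859375 r mm 13.82234344482422 area 499.7
110 xy 0.4212 -0.02079505004882813 r mm 65.79055175781251 area 8047.88
120 xy 0.42120000610351566 -0.020899291992187506 r mm 65.87644653320312 area 8091.56
```

```bash
python3 - <<'E'
from h import *
d=np.load("v5.npz"); im=(d["im"],d["K"],d["T"])
w=warp("wrist",(.4415,-.0285),.06,.024,600,im); g=w.max(2)
m=cv2.morphologyEx((g<72).astype(np.uint8),cv2.MORPH_CLOSE,np.ones((5,5)))
cs,_=cv2.findContours(m,cv2.RETR_CCOMP,cv2.CHAIN_APPROX_NONE)
for c in cs:
    if cv2.contourArea(c)>4000:
        (u,v),r=cv2.minEnclosingCircle(c); print("xy",.4415+.06-v*.0002,-.0285+.06-u*.0002,"r mm",r*.2,"area",cv2.contourArea(c)*.04,cv2.boundingRect(c))
# far-side outer edge radial distances from centre guess
ge=cv2.Canny(cv2.GaussianBlur(g,(7,7),0),15,40); ys,xs=np.nonzero(ge)
P=np.stack([.4415+.06-ys*.0002,-.0285+.06-xs*.0002],1)
far=np.array([.92,-.38]); q=P-[.4415,-.0285]; rr=np.linalg.norm(q,axis=1); k=(q@far>.015)&(rr>.026)&(rr<.034); Q=P[k]
from scipy.optimize import least_squares
s=least_squares(lambda c:np.hypot(*(Q-c).T)-.030,[.4415,-.0285],loss="soft_l1",f_scale=.0005); print(len(Q),s.x,np.abs(s.fun).mean())
plan([s.x[0],s.x[1],.006],R.from_rotvec(robot.read_state()["tool_rot"]).as_matrix())
E
```

```text
xy 0.44052315063476566 -0.027307757568359375 r mm 30.829190063476563 area 2780.54 (148, 160, 298, 297)
xy 0.43827593383789065 -0.026029150390625005 r mm 14.992649841308594 area 584.44 (216, 245, 146, 131)
511 [ 0.44160397 -0.02793192] 0.001033237860136517
shift/150 [-0.0136, -0.0133, -0.9004] turn/180 [0.0, 0.0, 0.0] mm [-2.0, -2.0, -135.1] deg 0.0
```

Request:
play_rows(
  commands=[85,-0.012,-0.012,-0.9,0,0,0,85,-0.012,-0.012,-0.9,0,0,0,85,-0.012,-0.012,-0.9,0,0,0,85,-0.012,-0.012,-0.9,0,0,0,85,-0.012,-0.012,-0.9,0,0,0,55,-0.012,-0.012,-0.9,0,0,0,55,-0.012,-0.012,-0.9,0,0,0,55,-0.012,-0.012,-0.9,0,0,0,55,-0.012,-0.012,-0.9,0,0,0,55,-0.012,-0.012,-0.9,0,0,0,55,-0.012,-0.012,-0.9,0,0,0],
  grip_force=60,
)

```text
time: 13.38
eef_pos: [0.4434, -0.028, 0.008]
tool_rot: [0.582, 3.085, 0.0]
force: [-1.8, 3.2, 11.1]
opening: 0.0569
gripper_force: 61.4
```

```bash
python3 - <<'E'
from h import *
s=state(); print(s["eef_pos"]); p,Rm=pose(123.2,.115,.007); plan(p,Rm)
E
```

```text
t 13.38 axial mm 22.6 lat H,E2 mm 189.0 -273.1 th 127.2 tilt 29.9 F [-1.8  3.2 11.1] Fax 9.4 T [0.32 0.51 0.02] open 0.0569 gf 61.4
[ 0.44340364 -0.02797948  0.00803575]
shift/150 [0.2887, 1.7482, 1.4841] turn/180 [0.0965, -0.1351, -0.0005] mm [43.3, 262.2, 222.6] deg 29.9
```

Request:
play_rows(
  commands=[55,0,0,1,0,0,0,55,0,0,1,0,0,0,55,0,0,1,0,0,0,55,0,0,1,0,0,0,55,0,0,1,0,0,0],
)

```text
time: 13.8
eef_pos: [0.4452, -0.0285, 0.1628]
tool_rot: [0.582, 3.077, 0.001]
force: [0.3, -0.1, -0.5]
opening: 0.0574
gripper_force: 65.5
```

Request:
play_rows(
  commands=[55,0.1,0.86,0.5,0.0965,-0.1351,0,55,0.1,0.86,0.5,0.0965,-0.1351,0,55,0.1,0.86,0.5,0.0965,-0.1351,0,55,0.1,0.86,0.5,0.0965,-0.1351,0,55,0.1,0.86,0.5,0.0965,-0.1351,0,55,0.1,0.86,0.5,0.0965,-0.1351,0],
)

```text
time: 14.3
eef_pos: [0.4548, 0.1011, 0.232]
tool_rot: [0.505, 2.684, 0.527]
force: [-1.2, -0.6, -1.9]
opening: 0.0571
gripper_force: 65.5
```

Request:
play_rows(
  commands=[55,0.18,0.88,0,0,0,0,55,0.18,0.88,0,0,0,0,55,0.18,0.88,0,0,0,0,55,0.18,0.88,0,0,0,0,55,0.18,0.88,0,0,0,0,55,0.18,0.88,0,0,0,0],
)

```text
time: 14.8
eef_pos: [0.4833, 0.233, 0.2303]
tool_rot: [0.506, 2.689, 0.524]
force: [0.2, -0.8, 0.1]
opening: 0.0571
gripper_force: 65.5
```

```bash
python3 - <<'E'
from h import *
s=state(); plan(*pose(123.2,.085,.008))
E
```

```text
t 14.8 axial mm 123.4 lat H,E2 mm -1.0 -3.2 th 123.3 tilt 0.5 F [ 0.2 -0.8  0.1] Fax 0.2 T [-0.31  0.46  0.01] open 0.0571 gf 65.5
shift/150 [0.1015, 0.0639, -0.165] turn/180 [0.0007, -0.0018, -0.0012] mm [15.2, 9.6, -24.7] deg 0.4
```

```bash
python3 - <<'E'
from h import *
p,Rm=pose(123.2,.085,.008); p=p-.0015*Rm[:,0]; plan(p,Rm)
E
```

```text
shift/150 [0.1102, 0.0598, -0.1622] turn/180 [0.0007, -0.0018, -0.0012] mm [16.5, 9.0, -24.3] deg 0.4
```

Now line up, then down 33 mm along the axis in steps.

Request:
play_rows(
  commands=[55,0.11,0.06,-0.162,0.0007,-0.0018,-0.001,55,0.11,0.06,-0.162,0.0007,-0.0018,-0.001,55,0.11,0.06,-0.162,0.0007,-0.0018,-0.001,55,0.11,0.06,-0.162,0.0007,-0.0018,-0.001],
)

```text
time: 15.13
eef_pos: [0.4998, 0.2403, 0.2063]
tool_rot: [0.513, 2.681, 0.527]
force: [0.8, 0.8, -0.4]
opening: 0.0568
gripper_force: 65.5
```

Request:
play_rows(
  commands=[55,0.0272,0.0193,-0.0577,0,0,0,55,0.041,0.029,-0.0866,0,0,0,55,0.0544,0.0386,-0.1154,0,0,0,55,0.068,0.048,-0.144,0,0,0,55,0.0816,0.058,-0.173,0,0,0,55,0.09,0.0635,-0.19,0,0,0,55,0.09,0.0635,-0.19,0,0,0],
)

```text
time: 15.72
eef_pos: [0.5133, 0.2511, 0.177]
tool_rot: [0.511, 2.681, 0.528]
force: [0.3, -0.2, -0.7]
opening: 0.0571
gripper_force: 65.5
```

```bash
python3 - <<'E'
from h import *
s=state(); p,Rm=pose(123.2,.026,.008); p=p-.0015*Rm[:,0]; plan(p,Rm)
E
```

```text
t 15.72 axial mm 59.8 lat H,E2 mm 1.6 0.4 th 123.1 tilt 0.4 F [ 0.3 -0.2 -0.7] Fax -0.7 T [-0.32  0.44 -0.02] open 0.0571 gf 65.5
shift/150 [0.071, 0.0532, -0.1475] turn/180 [-0.0003, 0.0001, 0.0003] mm [10.7, 8.0, -22.1] deg 0.1
```

Request:
play_rows(
  commands=[55,0.024,0.018,-0.049,0,0,0,55,0.048,0.036,-0.098,0,0,0,55,0.06,0.045,-0.123,0,0,0,55,0.071,0.053,-0.1475,0,0,0,55,0.077,0.057,-0.16,0,0,0,55,0.083,0.061,-0.172,0,0,0,55,0.086,0.063,-0.18,0,0,0,55,0.086,0.063,-0.18,0,0,0],
)

```text
time: 16.38
eef_pos: [0.5262, 0.2605, 0.1509]
tool_rot: [0.511, 2.68, 0.529]
force: [-0.7, 0.1, -0.1]
opening: 0.057
gripper_force: 65.6
```

```bash
python3 - <<'E'
from h import *
s=state()
E
```

```text
t 16.38 axial mm 29.2 lat H,E2 mm 1.4 1.2 th 123.1 tilt 0.4 F [-0.7  0.1 -0.1] Fax 0.1 T [-0.37  0.61 -0.02] open 0.057 gf 65.6
```

Request:
play_rows(
  commands=[55,0.006,0.004,-0.0115,0,0,0,55,0.006,0.004,-0.0115,0,0,0,55,0.006,0.004,-0.0115,0,0,0],
)

```text
time: 16.63
eef_pos: [0.5264, 0.2606, 0.1507]
tool_rot: [0.511, 2.679, 0.529]
force: [-22.1, -11.4, 26.4]
opening: 0.0573
gripper_force: 69.0
```

```bash
python3 - <<'E'
from h import *
s=state()
E
```

```text
t 16.63 axial mm 28.9 lat H,E2 mm 1.4 1.2 th 123.1 tilt 0.4 F [-22.1 -11.4  26.4] Fax 35.2 T [-1.15  2.09  0.09] open 0.0573 gf 69.0
```

Request:
play_rows(
  commands=[85,0,0,0,0,0,0,85,0,0,0,0,0,0,85,0,0,0,0,0,0,85,-0.08,-0.057,0.173,0,0,0,85,-0.2,-0.142,0.425,0,0,0,85,-0.408,-0.289,0.866,0,0,0,85,-0.408,-0.289,0.866,0,0,0,85,-0.408,-0.289,0.866,0,0,0,85,-0.408,-0.289,0.866,0,0,0],
)

```text
time: 17.38
eef_pos: [0.4668, 0.2178, 0.2817]
tool_rot: [0.51, 2.676, 0.531]
force: [0.2, 0.9, -0.2]
opening: 0.0848
gripper_force: 0.0
```

```bash
python3 - <<'E'
from h import *
s=state(); im,K,T=cam("wrist"); np.savez("v6.npz",im=im,K=K,T=T)
a=np.radians(215); plan([.630,-.15,.19],rotm([0,0,-1],[np.cos(a),np.sin(a),0]))
E
```

```text
t 17.38 axial mm 179.1 lat H,E2 mm 1.9 3.2 th 123.1 tilt 0.5 F [ 0.2  0.9 -0.2] Fax -0.5 T [-0.28  0.41 -0.04] open 0.0848 gf 0.0
shift/150 [1.0913, -2.452, -0.5977] turn/180 [-0.1564, 0.0779, 0.3067] mm [163.7, -367.8, -89.7] deg 63.5
```

Request:
play_rows(
  commands=[85,0.2,-0.82,0,-0.1564,0.0779,0.3067,85,0.2,-0.82,0,-0.1564,0.0779,0.3067,85,0.2,-0.82,0,-0.1564,0.0779,0.3067,85,0.2,-0.82,0,-0.1564,0.0779,0.3067,85,0.2,-0.82,0,-0.1564,0.0779,0.3067,85,0.2,-0.82,0,-0.1564,0.0779,0.3067,85,0.2,-0.82,0,-0.1564,0.0779,0.3067,85,0.2,-0.82,0,-0.1564,0.0779,0.3067,85,0.2,-0.82,0,-0.1564,0.0779,0.3067,85,0.2,-0.82,0,-0.1564,0.0779,0.3067],
)

```text
time: 18.27
eef_pos: [0.4967, 0.0954, 0.2762]
tool_rot: [0.953, -2.986, 0.006]
force: [-0.4, -0.3, -1.2]
opening: 0.085
gripper_force: 0.0
```

Request:
play_rows(
  commands=[85,0.45,-0.82,-0.3,0,0,0,85,0.45,-0.82,-0.3,0,0,0,85,0.45,-0.82,-0.3,0,0,0,85,0.45,-0.82,-0.3,0,0,0,85,0.45,-0.82,-0.3,0,0,0],
)

```text
time: 18.68
eef_pos: [0.5644, -0.0315, 0.2291]
tool_rot: [0.938, -2.991, 0.001]
force: [-1.2, 0.2, -0.4]
opening: 0.085
gripper_force: 0.0
```

Request:
play_rows(
  commands=[85,0.44,-0.81,-0.3,0,0,0,85,0.44,-0.81,-0.3,0,0,0,85,0.44,-0.81,-0.3,0,0,0,85,0.44,-0.81,-0.3,0,0,0,85,0.44,-0.81,-0.3,0,0,0,85,0.44,-0.81,-0.3,0,0,0],
)

```text
time: 19.18
eef_pos: [0.6291, -0.1499, 0.1864]
tool_rot: [0.941, -2.993, -0.001]
force: [-0.6, -0.1, 0.1]
opening: 0.0852
gripper_force: 0.0
```

```bash
python3 - <<'E'
from h import *
s=state(); print(s["eef_pos"],s["joint_pos"].round(2)); im,K,T=cam("wrist"); np.savez("v7.npz",im=im,K=K,T=T)
w=warp("wrist",(.638,-.147),.09,.022,600,(im,K,T)); g=w.max(2); print(np.percentile(g,[1,5,10,20,30,50,80]))
for th in (75,110,130):
    m=cv2.morphologyEx((g<th).astype(np.uint8),cv2.MORPH_OPEN,np.ones((5,5)))
    cs,_=cv2.findContours(m,cv2.RETR_CCOMP,cv2.CHAIN_APPROX_NONE)
    for c in cs:
        if cv2.contourArea(c)>2000:
            (u,v),wh,an=cv2.minAreaRect(c); print(th,"xy",(.638+.09-v*.0003).round(4) if 0 else round(.638+.09-v*.0003,4),round(-.147+.09-u*.0003,4),"wh mm",wh[0]*.3,wh[1]*.3,an,"area",cv2.contourArea(c)*.09)
cv2.imwrite("pics/w7.png",np.clip(w*1.5,0,255).astype(np.uint8))
E
```

```text
t 19.18 axial mm 136.6 lat H,E2 mm 395.8 -113.8 th 179.6 tilt 30.2 F [-0.6 -0.1  0.1] Fax 0.4 T [ 0.01 -0.05  0.  ] open 0.0852 gf 0.0
[ 0.62905649 -0.14989195  0.18640896] [-0.23  0.47  0.22  1.32 -0.   -0.84]
[ 39.  45.  81.  89.  91. 164. 166.]
75 xy 0.6271 -0.1574 wh mm 92.07132568359374 46.362158203125 50.19443130493164 area 2882.6549999999997
75 xy 0.6404 -0.1461 wh mm 16.630078125 21.75650939941406 49.76364517211914 area 335.25
75 xy 0.6878 -0.1086 wh mm 9.461226654052734 26.131727600097655 49.08561706542969 area 184.68
110 xy 0.6184 -0.1474 wh mm 117.79378051757811 154.11470947265624 6.55148458480835 area 12157.02
130 xy 0.6188 -0.1476 wh mm 118.96481323242188 154.7309326171875 6.393032073974609 area 12359.205
```

```bash
python3 - <<'E'
from h import *
d=np.load("v7.npz");im,K,T=d["im"],d["K"],d["T"]; b=im.max(2).astype(np.float32)
a=np.radians(40); u=np.array([np.cos(a),np.sin(a),0]); v=np.array([-u[1],u[0],0]); c=np.array([.6429,-.1441,.022])
def prof(off,along,span,z=.022):
    out=[]
    for t in np.arange(-span,span+.001,2):
        p=c+ (u*t+v*off if along else v*t+u*off)/1e3; p[2]=z
        q=proj(K,T,p,True); out.append(int(cv2.getRectSubPix(b,(1,1),tuple(map(float,q)))[0,0]))
    return out
print("t",list(range(-36,37,2)))
for o in (-19,19): print("along",o,prof(o,True,36))
for o in (-17,17): print("across",o,prof(o,False,36))
for o in (-55,-30,30,50): print("across arm",o,prof(o,False,24,.01))
E
```

```text
t [-36, -34, -32, -30, -28, -26, -24, -22, -20, -18, -16, -14, -12, -10, -8, -6, -4, -2, 0, 2, 4, 6, 8, 10, 12, 14, 16, 18, 20, 22, 24, 26, 28, 30, 32, 34, 36]
along -19 [90, 90, 89, 89, 74, 37, 38, 42, 43, 43, 44, 45, 42, 46, 75, 84, 86, 85, 85, 85, 85, 84, 84, 84, 84, 84, 83, 85, 85, 133, 167, 168, 168, 168, 166, 166, 167]
along 19 [91, 89, 89, 89, 89, 42, 37, 42, 43, 43, 46, 44, 41, 43, 43, 44, 45, 44, 44, 41, 43, 42, 44, 44, 44, 44, 43, 45, 43, 56, 122, 165, 165, 165, 164, 165, 165]
across -17 [165, 164, 164, 164, 164, 164, 161, 62, 44, 45, 45, 43, 40, 44, 43, 44, 44, 45, 45, 44, 42, 43, 43, 44, 41, 44, 44, 44, 45, 48, 86, 91, 89, 90, 89, 89, 90]
across 17 [166, 166, 165, 166, 166, 168, 130, 83, 83, 83, 82, 79, 75, 84, 84, 84, 84, 83, 61, 46, 42, 43, 43, 43, 43, 44, 44, 43, 44, 64, 89, 91, 90, 89, 90, 90, 89]
across arm -55 [151, 93, 92, 89, 88, 84, 47, 45, 44, 45, 44, 45, 46, 45, 43, 44, 44, 46, 46, 51, 85, 89, 89, 89, 90]
across arm -30 [88, 88, 90, 89, 89, 75, 44, 44, 47, 45, 44, 43, 45, 45, 45, 42, 43, 45, 44, 63, 90, 91, 90, 89, 90]
across arm 30 [166, 167, 168, 167, 145, 84, 83, 85, 84, 83, 83, 84, 84, 83, 83, 84, 83, 81, 70, 150, 166, 166, 157, 111, 92]
across arm 50 [165, 165, 166, 166, 138, 80, 82, 82, 83, 80, 82, 82, 82, 80, 81, 80, 81, 79, 107, 161, 164, 164, 165, 163, 164]
```

```bash
python3 - <<'E'
from h import *
a=np.radians(219.4); plan([.6425,-.1444,.006],rotm([0,0,-1],[np.cos(a),np.sin(a),0]))
E
```

```text
shift/150 [0.0901, 0.031, -1.2099] turn/180 [0.0003, -0.0009, 0.0246] mm [13.5, 4.7, -181.5] deg 4.4
```

Request:
play_rows(
  commands=[85,0.09,0.031,-0.95,0,0,0.0246,85,0.09,0.031,-0.95,0,0,0.0246,85,0.09,0.031,-0.95,0,0,0.0246,85,0.09,0.031,-0.95,0,0,0.0246,85,0.09,0.031,-0.95,0,0,0.0246,85,0.09,0.031,-0.95,0,0,0.0246],
)

```text
time: 19.73
eef_pos: [0.6424, -0.1435, 0.0465]
tool_rot: [1.061, -2.955, 0.001]
force: [0.6, -0.2, 1.3]
opening: 0.0848
gripper_force: 0.0
```

Request:
play_rows(
  commands=[85,0,0,-0.255,0,0,0,85,0,0,-0.255,0,0,0,40,0,0,-0.255,0,0,0,40,0,0,-0.255,0,0,0,40,0,0,-0.255,0,0,0,40,0,0,-0.255,0,0,0,40,0,0,-0.255,0,0,0,40,0,0,-0.255,0,0,0,40,0,0,-0.255,0,0,0,40,0,0,-0.255,0,0,0],
  grip_force=70,
)

```text
time: 20.57
eef_pos: [0.6445, -0.1454, 0.0111]
tool_rot: [-1.059, 2.955, -0.006]
force: [-1.2, 0.8, 9.1]
opening: 0.0439
gripper_force: 71.7
```

```bash
python3 - <<'E'
from h import *
s=state(); print(s["eef_pos"]); p,Rm=pose(213.2,.125,.008); print(p); plan(p,Rm)
E
```

```text
t 20.57 axial mm -22.8 lat H,E2 mm 401.0 -188.2 th -176.3 tilt 29.9 F [-1.2  0.8  9.1] Fax 8.2 T [ 0.17  0.26 -0.02] open 0.0439 gf 71.7
[ 0.64454868 -0.14538259  0.01111657]
[0.48222685 0.23107247 0.240178  ]
shift/150 [-1.0821, 2.5097, 1.5271] turn/180 [0.0602, -0.1561, 0.1581] mm [-162.3, 376.5, 229.1] deg 41.4
```

Request:
play_rows(
  commands=[40,0,0,1,0,0,0,40,0,0,1,0,0,0,40,0,0,1,0,0,0,40,0,0,1,0,0,0,40,0,0,1,0,0,0],
)

```text
time: 20.98
eef_pos: [0.6461, -0.1458, 0.1666]
tool_rot: [-1.056, 2.949, -0.013]
force: [0.6, -0.6, -0.9]
opening: 0.044
gripper_force: 72.5
```

Request:
play_rows(
  commands=[40,-0.4,0.84,0.56,0.0602,-0.1561,0.1581,40,-0.4,0.84,0.56,0.0602,-0.1561,0.1581,40,-0.4,0.84,0.56,0.0602,-0.1561,0.1581,40,-0.4,0.84,0.56,0.0602,-0.1561,0.1581,40,-0.4,0.84,0.56,0.0602,-0.1561,0.1581,40,-0.4,0.84,0.56,0.0602,-0.1561,0.1581,40,-0.4,0.84,0.56,0.0602,-0.1561,0.1581],
)

```text
time: 21.57
eef_pos: [0.5806, -0.0191, 0.2423]
tool_rot: [-1.477, 2.163, 0.014]
force: [-1.2, 0.3, -1.5]
opening: 0.0441
gripper_force: 72.4
```

Request:
play_rows(
  commands=[40,-0.4,0.84,0,0,0,0,40,-0.4,0.84,0,0,0,0,40,-0.4,0.84,0,0,0,0,40,-0.4,0.84,0,0,0,0,40,-0.4,0.84,0,0,0,0],
)

```text
time: 21.98
eef_pos: [0.5213, 0.1093, 0.2424]
tool_rot: [-1.477, 2.168, 0.015]
force: [0.6, -0.1, -0.9]
opening: 0.0435
gripper_force: 72.4
```

Request:
play_rows(
  commands=[40,-0.28,0.82,0,0,0,0,40,-0.28,0.82,0,0,0,0,40,-0.28,0.82,0,0,0,0,40,-0.28,0.82,0,0,0,0,40,-0.28,0.82,0,0,0,0,40,-0.28,0.82,0,0,0,0],
)

```text
time: 22.48
eef_pos: [0.4814, 0.23, 0.2422]
tool_rot: [-1.477, 2.168, 0.014]
force: [-0.5, -0.3, -1.2]
opening: 0.0436
gripper_force: 72.4
```

```bash
python3 - <<'E'
from h import *
s=state(); p,Rm=pose(213.2,.085,.011); p=p-.0009*Rm[:,0]; plan(p,Rm)
E
```

```text
t 22.48 axial mm 135.4 lat H,E2 mm 0.4 -0.1 th -146.8 tilt 0.5 F [-0.5 -0.3 -1.2] Fax -0.7 T [-0.36  0.44 -0.04] open 0.0436 gf 72.4
shift/150 [0.1081, 0.0835, -0.2247] turn/180 [0.0008, -0.0013, -0.0002] mm [16.2, 12.5, -33.7] deg 0.3
```

Request:
play_rows(
  commands=[40,0.108,0.0835,-0.2247,0.0008,-0.0013,0,40,0.108,0.0835,-0.2247,0.0008,-0.0013,0,40,0.108,0.0835,-0.2247,0.0008,-0.0013,0,40,0.108,0.0835,-0.2247,0.0008,-0.0013,0],
)

```text
time: 22.82
eef_pos: [0.4979, 0.241, 0.2083]
tool_rot: [-1.471, 2.166, 0.013]
force: [0.1, 1.0, -0.7]
opening: 0.0436
gripper_force: 72.4
```

Request:
play_rows(
  commands=[40,0.0272,0.0193,-0.0577,0,0,0,40,0.041,0.029,-0.0866,0,0,0,40,0.0544,0.0386,-0.1154,0,0,0,40,0.068,0.048,-0.144,0,0,0,40,0.0816,0.058,-0.173,0,0,0,40,0.0816,0.058,-0.173,0,0,0],
)

```text
time: 23.32
eef_pos: [0.5097, 0.2511, 0.1819]
tool_rot: [-1.473, 2.164, 0.014]
force: [1.2, -0.3, -1.1]
opening: 0.044
gripper_force: 72.4
```

```bash
python3 - <<'E'
from h import *
s=state(); p,Rm=pose(213.2,.047,.011); p=p-.0009*Rm[:,0]; plan(p,Rm)
E
```

```text
t 23.32 axial mm 65.5 lat H,E2 mm -0.4 0.3 th -146.8 tilt 0.4 F [ 1.2 -0.3 -1.1] Fax -1.3 T [-0.42  0.19 -0.12] open 0.044 gf 72.4
shift/150 [0.0225, 0.0163, -0.0421] turn/180 [-0.0002, 0.0, -0.0] mm [3.4, 2.4, -6.3] deg 0.0
```

Request:
play_rows(
  commands=[40,0.0115,0.0085,-0.0225,0,0,0,40,0.0225,0.0163,-0.0421,0,0,0,40,0.0255,0.018,-0.048,0,0,0,40,0.0285,0.0205,-0.0535,0,0,0,40,0.0285,0.0205,-0.0535,0,0,0],
)

```text
time: 23.73
eef_pos: [0.5137, 0.2543, 0.1743]
tool_rot: [-1.474, 2.163, 0.014]
force: [0.1, 0.1, -0.5]
opening: 0.0438
gripper_force: 72.5
```

```bash
python3 - <<'E'
from h import *
s=state()
E
```

```text
t 23.73 axial mm 56.4 lat H,E2 mm -0.8 0.9 th -146.8 tilt 0.4 F [ 0.1  0.1 -0.5] Fax -0.5 T [-0.34  0.46 -0.04] open 0.0438 gf 72.5
```

Request:
play_rows(
  commands=[40,0.003,0.002,-0.006,0,0,0,40,0.0055,0.004,-0.0115,0,0,0,40,0.0055,0.004,-0.0115,0,0,0,40,0.0055,0.004,-0.0115,0,0,0],
)

```text
time: 24.07
eef_pos: [0.514, 0.2545, 0.1741]
tool_rot: [-1.473, 2.162, 0.014]
force: [-15.7, -8.5, 17.8]
opening: 0.0437
gripper_force: 75.2
```

```bash
python3 - <<'E'
from h import *
s=state()
E
```

```text
t 24.07 axial mm 56.0 lat H,E2 mm -0.8 1.1 th -146.8 tilt 0.4 F [-15.7  -8.5  17.8] Fax 24.2 T [-0.87  1.45  0.02] open 0.0437 gf 75.2
```

Request:
play_rows(
  commands=[85,0,0,0,0,0,0,85,0,0,0,0,0,0,85,0,0,0,0,0,0,85,-0.08,-0.057,0.173,0,0,0,85,-0.2,-0.142,0.425,0,0,0,85,-0.408,-0.289,0.866,0,0,0,85,-0.408,-0.289,0.866,0,0,0,85,-0.408,-0.289,0.866,0,0,0,85,-0.408,-0.289,0.866,0,0,0],
)

```text
time: 24.82
eef_pos: [0.454, 0.2115, 0.3054]
tool_rot: [-1.471, 2.159, 0.012]
force: [-0.3, -0.1, -1.1]
opening: 0.0849
gripper_force: 0.0
```

```bash
python3 - <<'E'
from h import *
s=state(); im,K,T=cam("wrist"); i1,K1,T1=cam("scene")
for h in (0,22,46,68,78): print(h,proj(K,T,SEAT+N*h/1e3,True).round(1),proj(K1,T1,SEAT+N*h/1e3).round(1))
a=cv2.resize(im[60:320,150:410],(400,400)); b=cv2.resize(i1[150:220,180:250],(400,400),interpolation=cv2.INTER_CUBIC)
cv2.imwrite("pics/f.png",np.clip(np.hstack([a,b])*1.4,0,255).astype(np.uint8))
E
```

```text
t 24.82 axial mm 206.7 lat H,E2 mm -0.3 2.9 th -146.8 tilt 0.5 F [-0.3 -0.1 -1.1] Fax -0.8 T [-0.3   0.41 -0.03] open 0.0849 gf 0.0
0 [278.7 180.5] [213.8 176.7]
22 [278.7 184.9] [211.9 172.6]
46 [278.7 190.5] [209.8 167.9]
68 [278.7 196.5] [207.8 163.5]
78 [278.7 199.4] [206.9 161.5]
```

View pics/f.png

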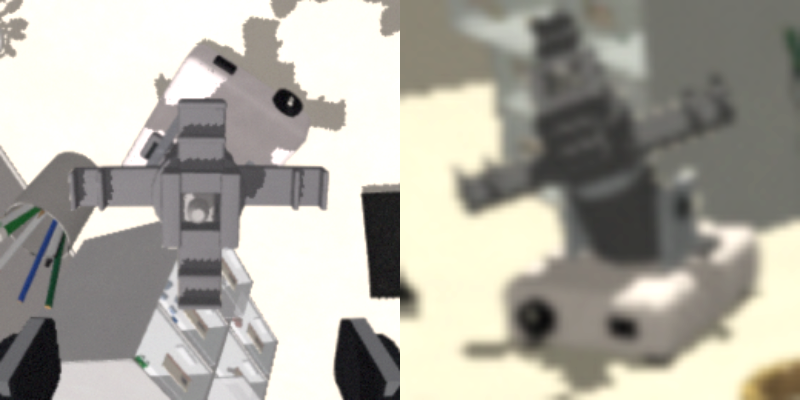

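The picture shows the cross on the spindle. The short bar is on top, upright at (200,200), crosswise to the long bar at y≈187, cheeks outward. The scene crop shows the stack seated on the flange, with the gripper clear.

```bash
python3 -c "
from workcell import robot
print(robot.job_done())"
```

```text
the job is handed in; nothing more can be done
None
```

The cradle cross is rebuilt and handed in at about 25 s of the 72 s allowed: long bar, collar, then short bar crosswise, cheeks outward, each pressed until the force showed it seated, and the bottle, tape roll and stapler were not touched.

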